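Carry a balancing bench magnifier upright into its steady fork

ROBOT

A 6-joint arm with a two-finger parallel gripper is mounted at the origin on the work surface. World frame = base frame: x ahead of the robot, y to its left, z up, the work surface at z = 0. Lengths are in m, angles in rad, forces in N, time in s.
With the tool pointing down it reaches from about 0.35 to 0.775 m from the base axis. Payload 5.5 kg.
Tool frame: the origin (TCP) lies between the finger pads; the fingertips stand 19 mm ahead of it and the grasp point (between the pads) is the TCP; z points along the fingers, y is the line along which they close (so a half turn about z gives the same grasp; the last joint's range is limited). The gripper opens to 85 mm and grips with 20 to 120 N. Pads are 22 mm wide; open, the fingers measure 114 mm over their backs; the gripper's body (76 mm by 85 mm) begins 54 mm behind the grasp point. The pads swing forward as they close: fully open they stand 13 mm farther back than shut.
Start: joints at [-1.265, 0.313, 0.046, 1.304, 0, 1.431], TCP at [0.248, -0.519, 0.221] pointing down, gripper open.
Joint ranges: [-2.76, 2.76], [-0.86, 1.69], [-1.03, 1.26], [-2.2, 2.34], [-1.47, 1.5], [-3.14, 3.14]. Speed limits (rad/s): [2.57, 2.57, 3.14, 3.14, 3.14, 3.14].

INTERFACE

Orientations are given as a unit quaternion [w, x, y, z].
In Python, from workcell import env gives the robot as it stands.
- The arm moves only by the shell command python3 -m pendant 'ROWS' [FORCE]. ROWS is JSON, a list of rows, each an object with "travel": the shift along the tool's x, y, z scaled (see below), a list of three; "rot": the turn, a rotation vector about the tool's x, y, z scaled (see below), a list of three; "fingers": the opening, from -1 (shut) to 1 (fully open). In form: [{"travel": [dx, dy, dz], "rot": [wx, wy, wz], "fingers": fingers}, ...]. A call has 1 to 10 rows; each row is the pose to reach, as a shift and turn from the pose commanded when the call began, along the tool's axes at that moment; what a row does not reach only later rows make up. The controller multiplies each number of a shift by 0.12 m and each number of a turn by 60 degrees. A row lasts 1/10 s, in which the tool goes at most 50 mm and 8.59 degrees, less where a joint would pass 70% of its speed; a pose out of reach is approached as far as the arm can. A call with a number of a shift or a turn outside -1 to 1 is refused whole. A call with a gripper value outside its range is refused whole. The fingers move at their own pace and stop on an object; FORCE is the grip in N (left out, the last holds). Time passes only in rows, so rows that repeat a pose let the fingers close. It gives the time, the measured TCP pose, the force, the opening and the grip force at its end, in the units of the state.
- env.get_state(): the state, without advancing time (a new reading comes with each control period).
- env.read_camera(name): name is "side" or "top" or "wrist"; returns (picture, depth): 420x560x3 uint8, blue, green, red; 420x560 float32, m along the optical axis (not along the pixel's ray), 0 where there is no reading.
- env.camera_model(name): a dict with "fovy" (degrees; the focal length in pixels is half the picture's height over the tangent of half this angle, whatever the lens; pixels are square), "cx", "cy" (the principal point, pixels), "rvec" (rotation vector, rad) and "tvec" (3), from world to camera coordinates, as OpenCV has them; the wrist camera has in their place "T_tool_cam" (4x4, takes a point from camera to tool coordinates, whose origin is the TCP and whose axes are the flange's). Camera axes: x right, y down, z forward; pixel columns grow to the right and rows downward; lengths in m; the calibration is good to about 2 mm. The wrist camera is an equidistant fisheye: a pixel r from the principal point sees the ray r / f radians off the axis. A picture is of the moment at which its call begins: read the wrist's pose just before it. camera_model takes no time and is no camera call.
- env.hand_in(): hands the job in; it is judged then, once.
Trained networks look in the newest picture that a camera, given by its name, has taken for a name from the list of things; names that differ only in an ending like _2 or _b are one class to them, and where a whole thing is asked for, a point or a joint stands for the part that bears it (a point fixed in the world has none). Each returns a list of dicts, best first, with "conf" (0 to 1); they miss things now and then, are a little off and sometimes report something else, mostly with a low value. They report only what shows in the picture. A call takes as long as a camera call. They do not tell look-alikes from the thing itself.
- env.outline_of(camera, target): "mask" (420x560 bool, what is visible of it) and "xy" ([column, row] in pixels, amid what is visible of it).
The state is a dict: "clock": time; "joint_pos": joint angles; "qvel": joint speeds; "tau": joint torques, N m; "tcp_pos": TCP position; "orientation": TCP orientation; "wrist_force": force on the tool from outside, world axes, zero at the start; "ft_torque": the same for the moment, N m; "finger_gap": finger opening in m; "grip_force": force on a finger pad.
Only numpy, scipy, OpenCV 4.12 (cv2) and the standard library are available. Lean on these libraries where they do the work, as an engineer would, in place of code of your own. Each camera call takes 0.05 s, during which the arm holds its last target. There are 200 camera calls.

TASK

The hinge spring of the bench magnifier is too weak to keep its mast up. Lift the stand clear of the bench by its wooden handle, bring the mast upright close to where it stood, balanced clear of its stops, and keep it so for a good three seconds; then, with the mast still balanced upright, carry the stand over and slide the mast into the steady fork on the other side. Set the stand gently down with the mast midway along the straight prongs and let go; finish when the mast has come to rest between them, never touching the mast or lens with the gripper and leaving the bur block, jar and spool alone.

Things in the scene. Friction and masses are not known exactly. Their poses are not given: they have to be found in the camera images.
- stand: Loose magnifier stand, 0.62 kg without the mast. Steel base plate 285 x 100 x 12 mm (x -105 to +180 mm, y +-50). Origin on the underside, below the handle; z up, x towards the mast. Ballast block 38 mm high over x -101 to -49 mm. At x = 145 mm a two-cheek yoke, 100 mm high, holds the mast's hinge. With the mast on, the centre of mass lies 7 mm from the handle along x.
- handle (a point): Middle of the stand's handle, 50 mm above the stand's underside, at its x = y = 0; axes as the stand. Upright wooden block 50 mm along x, 24 mm thick along y (grip it across y), from 12 to 78 mm above the underside.
- mast: Mast with round head, hinged in the yoke; origin on the hinge, at stand x 145, y 0, z 85 mm; z up along the mast, x = hinge axis = stand x. It tips only about x, stops at 0.30 rad either side of the stand's z; it starts leaning on a stop. Rod 10 mm diameter; brass counterweight 36 mm diameter, 50 mm below the hinge. Mass 0.20 kg (hidden, +-10 %), centre of mass 26 mm above the hinge.
- lens (a point): Middle of the magnifier head (90 mm diameter, 12 mm thick), 205 mm above the hinge; axes as the mast. Nominal: moment of inertia about the hinge 0.00265 kg m2; hinge spring 0.040 N m/rad towards the stand's z, weaker than gravity: it falls from upright (time constant about 0.65 s); damping 0.003 N m s/rad, no dry friction. Leaning the stand about x shifts the spring's pull.
- fork: Steady fork fixed to the bench. Origin on the bench below the middle of the straight prongs, where the mast shall stand; x along the prongs from the open mouth to the post, z up. Round prongs 12 mm thick, axes 190 mm above the bench at y +-22 mm (free gap 32 mm), straight from x = -25 mm to the block at +77 mm. Post at x = 90 mm; foot plate 14 mm high, x 70 to 160 mm, y +-60 mm.
- mouth (a point): Middle of the fork's mouth, at fork x = -50 mm, z = 190 mm, where the prongs' splayed tips (from x = -25 mm on) stand at y +-45 mm; axes as the fork. The mast enters along the fork's +x, with the stand's x parallel to it; at the end the stand rests on the bench with its handle at fork x = -145 mm.
- bur_block: Bystander: wooden block 60 x 150 x 35 mm with upright burs to 80 mm; origin centre of underside.
- jar: Bystander: glass jar, 64 mm diameter, 80 mm high; origin centre of underside.
- spool: Bystander: brass wire spool standing upright, 60 mm diameter, 58 mm high; origin centre of underside.
There are look-alikes about, which are no part of the job. Leave any pink or red look-alike of the fork alone.

How it is judged:
On the way, in this order (a step that is already met when the one before it is completed fails the run):
1. the stand is held lifted at least 20 mm near its place, the mast balanced within 0.12 rad of vertical and clear of its stops, for 2.5 s (height (world z) of stand above 0.02 m and distance of stand from where it was at the start of the episode below 0.15 m and angle between mast's own z axis and vertical below 0.12 rad and angle between the z axis of mast and the z axis of stand, either way round below 0.26 rad), for 2.5 s.
2. the balanced mast has been carried between the prongs (x of mast in the frame of fork between -0.03 and 0.05 m and y of mast in the frame of fork between -0.03 and 0.03 m and angle between mast's own z axis and vertical below 0.22 rad), for 0.2 s.
At the end, for the whole second after the job is handed in: The stand rests flat on the bench (within 0.04 rad and 5 mm), released; the mast's hinge is within 25 mm along and 22 mm across of the middle of the straight prongs; the mast stands between the prongs within 0.24 rad of vertical; all at rest (x of mast in the frame of fork between -0.025 and 0.025 m and y of mast in the frame of fork between -0.022 and 0.022 m and angle between mast's own z axis and vertical below 0.24 rad and angle between stand's own z axis and vertical below 0.04 rad and height (world z) of stand below 0.005 m and linear speed of stand below 0.02 m/s and angular speed of mast below 0.1 rad/s); the robot touches nothing.
It fails at once if the stand is carried more than 0.15 m from its place with the mast fallen over (more than 0.25 rad from vertical) (distance of stand from where it was at the start of the episode above 0.15 m and angle between mast's own z axis and vertical above 0.25 rad).
It fails at once if the robot touches the mast or its head (contact force between any of the arm, the fingers and mast above 0.5 N).
It fails at once if the stand is tipped more than 0.5 rad (angle between stand's own z axis and vertical above 0.5 rad).
It fails at once if the stand is dropped or slammed onto the bench (faster than 0.3 m/s below 20 mm) (height (world z) of stand below 0.02 m and linear speed of stand above 0.3 m/s).
It fails at once if the bur block, jar or spool is moved by more than 30 mm (distance of any of bur_block, jar, spool from where it was at the start of the episode above 0.03 m).
It also fails if it takes over 72 s, if anything falls off the work surface, if the arm or the gripper's body presses on something with over 40 N, if the wrist force passes 120 N, or if a joint passes its speed limit or range.

## Working session

There is one attempt and no reset: what is moved stays moved. The work goes in short steps, Python scripts to look and compute and a shell command to move; the robot and the scene stay as the last step left them, time stands still between calls to the robot, and variables do not carry over. Pictures are saved under pics/ and viewed, at most 10 in all, crops included, and the job is handed in when it is done.

```bash
mkdir -p pics; ls; python3 - <<'E'
from workcell import env
import cv2,numpy as np
ims=[]
for c in ("side","top"):
    im,d=env.read_camera(c); cv2.imwrite(f"pics/{c}0.png",im); np.savez(f"pics/{c}0.npz",im=im,d=d)
    print(c,env.camera_model(c))
    for t in ("stand","handle","mast","lens","fork","mouth","bur_block","jar","spool"):
        print(c,t,[(round(r["conf"],2),np.round(r["xy"]).tolist(),int(r["mask"].sum())) for r in env.outline_of(c,t)])
print(env.get_state())
E
```

```text
pics
side {'fovy': 50.70513016061342, 'cx': 283.0727463045231, 'cy': 219.51613550791188, 'rvec': array([ 0.76232507, -2.68241282,  1.01803516]), 'tvec': array([0.57283699, 0.33308865, 1.58682757])}
side stand [(0.76, [340.0, 202.0], 1628)]
side handle [(0.79, [342.0, 202.0], 1679)]
side mast [(0.74, [242.0, 329.0], 312), (0.73, [336.0, 142.0], 312)]
side lens [(0.67, [335.0, 143.0], 375), (0.49, [251.0, 239.0], 984)]
side fork [(0.71, [252.0, 240.0], 917), (0.7, [214.0, 376.0], 1572)]
side mouth [(0.93, [216.0, 379.0], 1557), (0.77, [198.0, 279.0], 1203), (0.62, [251.0, 241.0], 931)]
side bur_block [(0.61, [285.0, 200.0], 439)]
side jar [(0.53, [370.0, 176.0], 246)]
side spool [(0.78, [240.0, 328.0], 337)]
top {'fovy': 45.212434644065354, 'cx': 280.35133279396587, 'cy': 204.38344548869998, 'rvec': array([ 2.14895262, -2.13191187,  0.19134333]), 'tvec': array([0.03506439, 0.62310971, 1.67565376])}
top stand [(0.62, [371.0, 228.0], 2716), (0.55, [430.0, 236.0], 323)]
top handle [(0.84, [371.0, 226.0], 2827)]
top mast [(0.63, [408.0, 194.0], 365)]
top lens [(0.81, [400.0, 195.0], 451)]

[... 373 characters left out ...]
pos': array([-1.26457956e+00,  3.13206202e-01,  4.61165977e-02,  1.30362191e+00,
       -2.36100391e-05,  1.43116893e+00]), 'qvel': array([ 5.67162912e-04, -1.48704440e-03,  1.10212382e-04,  2.69925232e-04,
        5.40203361e-06, -7.97052046e-04]), 'tau': array([-1.72624736e-04, -4.80475259e+01,  2.98817897e+01,  2.41746011e-04,
       -1.54337740e-04, -3.78637537e-06]), 'tcp_pos': array([ 0.24793365, -0.51884382,  0.22132645]), 'orientation': array([ 4.32416839e-05,  9.75255598e-01,  2.21080338e-01, -8.23593445e-06]), 'wrist_force': array([0.47524442, 0.03486882, 0.50285492]), 'ft_torque': array([ 0.02376122, -0.01891814, -0.03885846]), 'grip_force': 0.0, 'finger_gap': 0.08548589877740517}
```

View pics/side0.png

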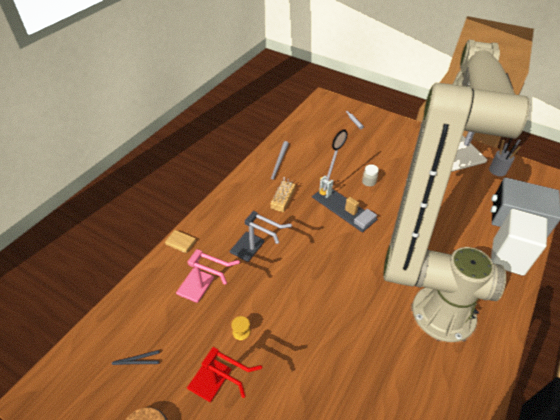

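View pics/top0.png

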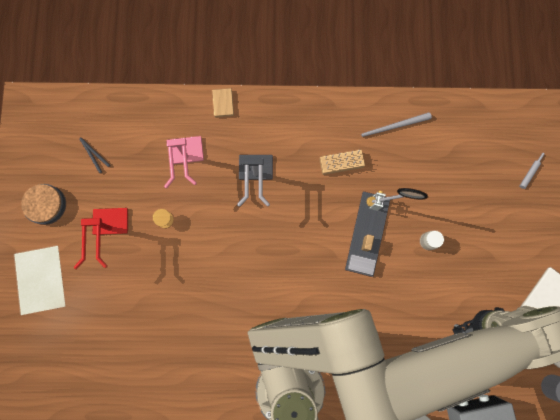

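The top view shows three fork shapes: red (100,222), pink (186,155) and grey (253,180). Only the grey one isn't a pink or red look-alike, so I take that as the fork. The stand is at (368,235) with its mast fallen to the right, the lens at (412,194), bur block (342,162), jar (432,240) and spool (164,219).

```bash
cat > h.py <<'E'
import numpy as np,cv2
from workcell import env
from scipy.spatial.transform import Rotation as R
def Rq(q): return R.from_quat(np.r_[q[1:],q[0]]).as_matrix()
def cam_pts(name,d,m):
    h,w=d.shape; f=h/2/np.tan(np.radians(m["fovy"])/2)
    u,v=np.meshgrid(np.arange(w),np.arange(h)); a=(u-m["cx"])/f; b=(v-m["cy"])/f
    if name=="wrist":
        r=np.hypot(a,b)+1e-9; t=np.tan(np.minimum(r,1.5))/r; ok=r<1.5; a=a*t;b=b*t
    else: ok=np.ones_like(d,bool)
    return np.stack([a*d,b*d,d],-1), ok&(d>0)
def world(name,d):
    m=env.camera_model(name); P,ok=cam_pts(name,d,m)
    Rm=cv2.Rodrigues(np.array(m["rvec"]))[0]
    return (P-np.array(m["tvec"]))@Rm, ok
def tool(d):
    m=env.camera_model("wrist"); P,ok=cam_pts("wrist",d,m); T=np.array(m["T_tool_cam"])
    return P@T[:3,:3].T+T[:3,3], ok
E
python3 - <<'E'
from h import *
for c in ("top","side"):
    z=np.load(f"pics/{c}0.npz"); W,ok=world(c,z["d"])
    print(c,"bench z",[np.round(W[p[1],p[0]],3).tolist() for p in ([(300,260),(280,120)] if c=="top" else [(300,300),(200,320)])])
    np.save(f"pics/W{c}.npy",W)
W=np.load("pics/Wtop.npy")
def roi(x0,x1,y0,y1,lo,hi):
    P=W[y0:y1,x0:x1].reshape(-1,3); return P[(P[:,2]>lo)&(P[:,2]<hi)]
def desc(n,P):
    r=cv2.minAreaRect(P[:,:2].astype(np.float32)*1000); print(n,len(P),np.round(P.mean(0),3),"rect",np.round(r[0],1),np.round(r[1],1),round(r[2],1),"z",np.round(np.percentile(P[:,2],[2,50,98]),3))
desc("base",roi(335,395,185,285,.007,.02))
desc("ballast",roi(335,395,245,285,.03,.045))
desc("handle",roi(355,380,225,260,.065,.09))
desc("yoke",roi(360,395,185,215,.09,.11))
desc("lens",roi(395,435,180,205,.2,.4))
desc("fork plate",roi(235,275,150,185,.009,.02))
desc("prongs",roi(230,275,165,215,.18,.21))
desc("bur",roi(315,370,145,178,.025,.12))
desc("jar",roi(415,450,225,255,.04,.12)); desc("spool",roi(148,178,205,232,.03,.1))
m=env.camera_model("wrist"); print(m)
im,d=env.read_camera("wrist"); cv2.imwrite("pics/w0.png",im)
t=cv2.imread("pics/top0.png")[140:290,230:450]; cv2.imwrite("pics/crop.png",cv2.resize(t,None,fx=3.6,fy=3.6,interpolation=cv2.INTER_CUBIC))
E
```

```text
top bench z [[0.437, -0.03, -0.003], [0.941, 0.043, 0.003]]
side bench z [[0.461, 0.227, 0.0], [0.717, 0.482, 0.002]]
base 1507 [ 0.543 -0.262  0.012] rect [ 529.2 -251.4] [200.5 346.6] 89.4 z [0.007 0.012 0.019]
ballast 375 [ 0.422 -0.238  0.037] rect [ 440.  -243.1] [85.8 90.2] 76.7 z [0.031 0.037 0.044]
handle 111 [ 0.494 -0.255  0.077] rect [ 493.9 -256.8] [25.  48.3] 77.4 z [0.067 0.077 0.086]
yoke 91 [ 0.637 -0.291  0.097] rect [ 638.6 -291.9] [28.9 53.1] 78.7 z [0.09  0.096 0.108]
lens 276 [ 0.619 -0.346  0.286] rect [ 620.7 -348.2] [86.9 11.9] 76.9 z [0.211 0.289 0.329]
fork plate 425 [0.763 0.126 0.014] rect [767.8 132.1] [144.7 109.8] 87.0 z [0.009 0.014 0.02 ]
prongs 352 [0.66  0.127 0.195] rect [660.9 129. ] [133.6  97.4] 2.8 z [0.188 0.195 0.202]
bur 724 [ 0.781 -0.175  0.037] rect [ 783.4 -176.3] [ 63.2 151.2] 11.1 z [0.028 0.036 0.066]
jar 311 [ 0.504 -0.472  0.073] rect [ 505.6 -475.5] [59.  58.6] 62.6 z [0.042 0.077 0.087]
spool 240 [0.574 0.443 0.058] rect [573.7 442.9] [56.9 57.2] 45.7 z [0.051 0.058 0.065]
{'fovy': 65.70646984690485, 'cx': 283.5156410478642, 'cy': 209.13133724954446, 'T_tool_cam': array([[ 7.71360895e-04, -9.51028812e-01, -3.09101285e-01,
         7.90996885e-02],
       [ 9.99999601e-01,  8.72721776e-04, -1.89656173e-04,
        -1.46415767e-03],
       [ 4.50127907e-04, -3.09101015e-01,  9.51029106e-01,
        -1.52870870e-01],
       [ 0.00000000e+00,  0.00000000e+00,  0.00000000e+00,
         1.00000000e+00]])}
```

View pics/crop.png

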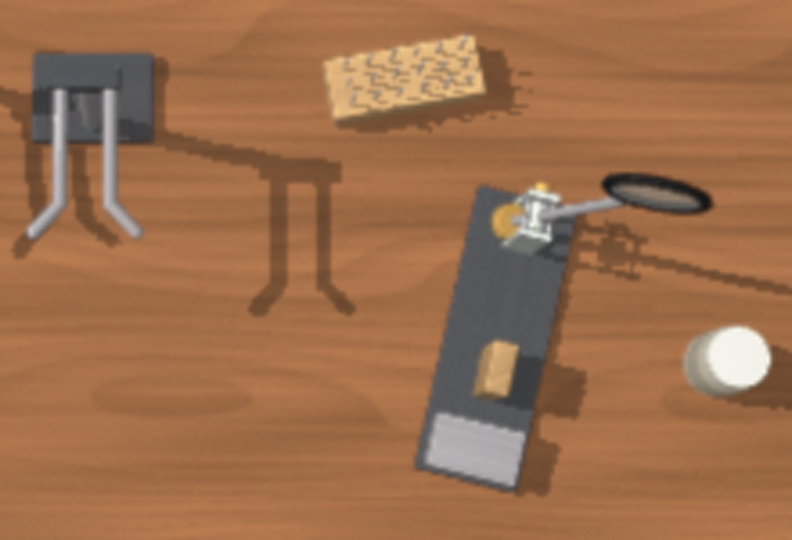

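View pics/w0.png

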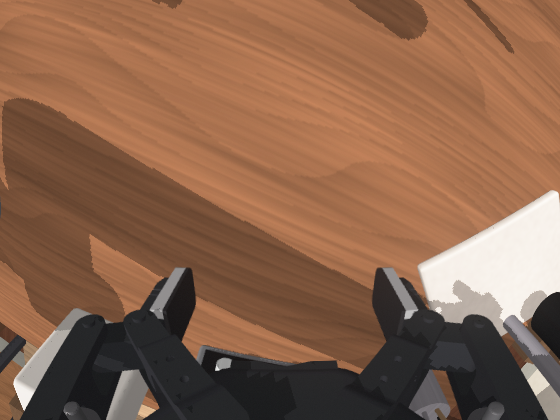

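The crop confirms it: the grey fork's plate is at crop (95,98) and its mouth points down at (85,235). It is the only fork that isn't pink or red. The stand's handle is at crop (497,370), its yoke at (535,220) and the leaning lens at (657,193). The wrist view shows only bench. Next I'll refine the poses using both views.

```bash
cat > fit.py <<'E'
from h import *
from scipy.optimize import least_squares
for c in ("top","side"):
    m=env.camera_model(c); print(c,"centre",-cv2.Rodrigues(np.array(m["rvec"]))[0].T@np.array(m["tvec"]))
def seg(P,a,b):
    a=np.array(a);b=np.array(b);t=np.clip((P-a)@(b-a)/((b-a)@(b-a)),0,1)
    return np.linalg.norm(P-a-t[:,None]*(b-a),axis=1)
S=[((-.025,s*.022),(.075,s*.022)) for s in(1,-1)]+[((-.025,s*.022),(-.05,s*.045)) for s in(1,-1)]
def loc(P,p):
    c,s=np.cos(p[2]),np.sin(p[2]); return (P[:,:2]-p[:2])@np.array([[c,-s],[s,c]])
for c in ("top","side"):
    z=np.load(f"pics/{c}0.npz"); W,ok=world(c,z["d"]); P=W[ok]
    F=P[(P[:,2]>.178)&(P[:,2]<.205)&(abs(P[:,0]-.65)<.09)&(abs(P[:,1]-.128)<.08)&(P[:,0]<.72)]
    f=lambda p:np.min([seg(loc(F,p),*s) for s in S],0)
    best=least_squares(f,[.648,.128,.05],loss="soft_l1",f_scale=.004)
    print(c,"fork",np.round(best.x,4),len(F),"res",np.sqrt(np.mean(f(best.x)**2)),"ztop",np.percentile(F[:,2],95))
    H=P[(P[:,2]>.06)&(P[:,2]<.09)&(np.hypot(P[:,0]-.494,P[:,1]+.257)<.045)]
    r=cv2.minAreaRect((H[H[:,2]>.073][:,:2]*1000).astype(np.float32)); print(" handle",np.round(r,1).tolist() if 0 else r,len(H),np.percentile(H[:,2],[50,95]))
    B=P[(P[:,2]>.03)&(P[:,2]<.046)&(abs(P[:,0]-.42)<.05)&(abs(P[:,1]+.24)<.075)]
    if len(B)>20: print(" ballast",cv2.minAreaRect((B[:,:2]*1000).astype(np.float32)),len(B),B.mean(0))
    Y=P[(P[:,2]>.088)&(P[:,2]<.106)&(np.hypot(P[:,0]-.637,P[:,1]+.291)<.04)]
    print(" yoke",Y.mean(0),np.median(Y,0),len(Y))
    B=P[(P[:,2]>.007)&(P[:,2]<.018)&(abs(P[:,0]-.53)<.17)]
    p0=np.array([.494,-.257,-.23]); L=loc(B,p0); B=B[(abs(L[:,0]-.037)<.16)&(abs(L[:,1])<.07)]
    print(" base",cv2.minAreaRect((B[:,:2]*1000).astype(np.float32)),len(B))
    Ln=P[(P[:,2]>.2)&(P[:,2]<.35)&(np.hypot(P[:,0]-.62,P[:,1]+.347)<.08)]; print(" lens",Ln.mean(0),len(Ln))
E
python3 fit.py
```

```text
top centre [0.3373999  0.06023512 1.75494837]
side centre [0.09894272 0.99187053 1.40125486]
top fork [0.648  0.1267 0.0113] 325 res 0.003496958231328442 ztop 0.20098827143317066
 handle ((494.02886962890625, -256.43206787109375), (24.032257080078125, 48.315128326416016), 76.16407012939453) 117 [0.07670753 0.08386225]
 ballast ((433.2627868652344, -241.4390411376953), (85.82742309570312, 76.31383514404297), 76.74174499511719) 373 [ 0.42170712 -0.23831957  0.03747012]
 yoke [ 0.63776055 -0.29050617  0.09510477] [ 0.64006444 -0.2898628   0.09491281] 99
 base ((530.0721435546875, -264.59063720703125), (136.2875213623047, 318.8541564941406), 77.34221649169922) 1314
 lens [ 0.61946366 -0.34596917  0.28567276] 276
side fork [0.6433 0.1284 0.0094] 243 res 0.0033001666489518595 ztop 0.19848205649209447
 handle ((488.86810302734375, -258.58099365234375), (26.129993438720703, 46.88578796386719), 70.77557373046875) 84 [0.07387598 0.08123883]
 ballast ((429.9114990234375, -242.10142517089844), (90.9515380859375, 81.02704620361328), 79.18558502197266) 212 [ 0.41869123 -0.23725481  0.03688318]
 yoke [ 0.63160894 -0.28992136  0.09620984] [ 0.62925778 -0.2898527   0.09592305] 58
 base ((530.59375, -259.8307189941406), (119.99993896484375, 302.19281005859375), 77.58799743652344) 647
 lens [ 0.61882551 -0.33771838  0.28087283] 238
```

```bash
cat > go.py <<'E'
import sys
from h import *
# target: x y z stand_yaw_deg roll_rad -> travel, rot numbers from the pose as measured
def stand_R(yaw,roll): return R.from_euler("ZX",[yaw,roll]).as_matrix()
TS=np.diag([-1.,1,-1])  # stand axes in tool axes
def num(p,yaw,roll):
    s=env.get_state(); Rt=Rq(s["orientation"]); p=np.array(p)
    return Rt.T@(p-s["tcp_pos"])/.12, R.from_matrix(Rt.T@stand_R(yaw,roll)@TS).as_rotvec()/np.radians(60),s
if __name__=="__main__":
    x,y,z,a,r=map(float,sys.argv[1:]); t,w,s=num((x,y,z),np.radians(a),r)
    print("clock",s["clock"],"tcp",np.round(s["tcp_pos"],4),"travel",np.round(t,3),"rot",np.round(w,3))
E
python3 go.py .494 -.257 .221 -13.3 0;  python3 go.py .40 -.36 .221 -13.3 0
```

```text
clock 1.05 tcp [ 0.2479 -0.5188  0.2213] travel [ 2.791 -1.085  0.003] rot [ 0.     0.    -2.353]
clock 1.05 tcp [ 0.2479 -0.5188  0.2213] travel [ 1.714 -0.648  0.003] rot [ 0.     0.    -2.353]
```

```bash
r='{"travel":[1,-0.4,0],"rot":[0,0,-1],"fingers":1}'; python3 -m pendant '[{"travel":[1,-0.4,0],"rot":[0,0,-1],"fingers":1},{"travel":[1,-0.4,0],"rot":[0,0,-1],"fingers":1},{"travel":[1,-0.4,0],"rot":[0,0,-1],"fingers":1},{"travel":[1,-0.4,0],"rot":[0,0,-1],"fingers":1},{"travel":[1,-0.4,0],"rot":[0,0,-1],"fingers":1},{"travel":[1,-0.4,0],"rot":[0,0,-1],"fingers":1},{"travel":[1,-0.4,0],"rot":[0,0,-1],"fingers":1},{"travel":[1,-0.4,0],"rot":[0,0,-1],"fingers":1}]' 60
python3 go.py .494 -.257 .221 -13.3 0
```

```text
clock: 1.85
tcp_pos: [0.3356, -0.4237, 0.2214]
orientation: [0.0, 0.734, 0.679, -0.0]
wrist_force: [0.7, -0.0, -0.7]
finger_gap: 0.0856
grip_force: 0.0
clock 1.85 tcp [ 0.3356 -0.4237  0.2214] travel [1.487 1.209 0.003] rot [-0.     0.    -1.352]
```

```bash
python3 -m pendant '[{"travel":[0.9,0.8,0],"rot":[0,0,-1],"fingers":1},{"travel":[0.9,0.8,0],"rot":[0,0,-1],"fingers":1},{"travel":[0.9,0.8,0],"rot":[0,0,-1],"fingers":1},{"travel":[0.9,0.8,0],"rot":[0,0,-1],"fingers":1},{"travel":[0.9,0.8,0],"rot":[0,0,-1],"fingers":1},{"travel":[0.9,0.8,0],"rot":[0,0,-1],"fingers":1},{"travel":[0.9,0.8,0],"rot":[0,0,-1],"fingers":1},{"travel":[0.9,0.8,0],"rot":[0,0,-1],"fingers":1}]'
python3 go.py .494 -.257 .15 -13.3 0
```

```text
clock: 2.65
tcp_pos: [0.4397, -0.3235, 0.2213]
orientation: [0.0, 0.297, 0.955, -0.0]
wrist_force: [-0.4, 0.5, -0.1]
finger_gap: 0.085
grip_force: 0.0
clock 2.65 tcp [ 0.4397 -0.3235  0.2213] travel [-0.058  0.713  0.594] rot [-0.     0.    -0.355]
```

```bash
python3 -m pendant '[{"travel":[-0.06,0.71,0.3],"rot":[0,0,-0.355],"fingers":1},{"travel":[-0.06,0.71,0.3],"rot":[0,0,-0.355],"fingers":1},{"travel":[-0.06,0.71,0.3],"rot":[0,0,-0.355],"fingers":1},{"travel":[-0.06,0.71,0.3],"rot":[0,0,-0.355],"fingers":1}]'
python3 - <<'E'
from h import *
s=env.get_state(); im,d=env.read_camera("wrist"); cv2.imwrite("pics/w1.png",im)
P,ok=tool(d); W=P@Rq(s["orientation"]).T+s["tcp_pos"]
Q=W[ok&(W[...,2]>.07)&(W[...,2]<.085)&(np.hypot(W[...,0]-.494,W[...,1]+.257)<.045)]
print(s["tcp_pos"],len(Q),Q.mean(0) if len(Q) else "",cv2.minAreaRect((Q[:,:2]*1000).astype(np.float32)) if len(Q)>5 else "")
E
python3 go.py .494 -.257 .05 -13.3 0
```

```text
clock: 3.05
tcp_pos: [0.4939, -0.2563, 0.1846]
orientation: [-0.001, 0.116, 0.993, 0.0]
wrist_force: [-0.7, -0.3, 0.5]
finger_gap: 0.0853
grip_force: 0.0
[ 0.49394166 -0.25630253  0.1846437 ] 1601 [ 0.49027365 -0.25675109  0.07784012] ((491.5692138671875, -257.0305480957031), (24.11397933959961, 49.148433685302734), 76.6927719116211)
clock 3.1 tcp [ 0.4939 -0.2571  0.1852] travel [-1.000e-03  2.000e-03  1.127e+00] rot [-0.    -0.    -0.002]
```

View pics/w1.png

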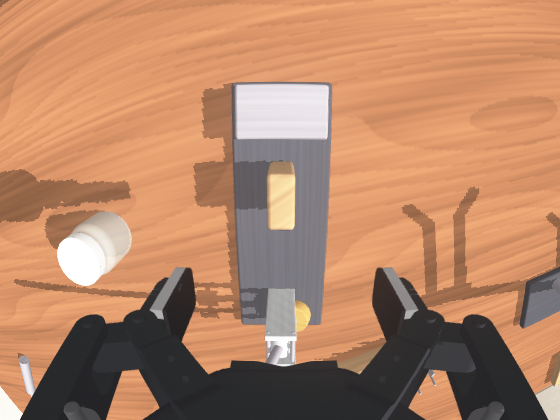

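The wrist view shows the handle at (281,196), square to the gripper and between the pads. It measures 24 x 49 mm with its top at 78 mm, as described. Going down to grip it.

```bash
python3 -m pendant '[{"travel":[0.015,0,0.3],"rot":[0,0,0],"fingers":1},{"travel":[0.015,0,0.6],"rot":[0,0,0],"fingers":1},{"travel":[0.015,0,0.9],"rot":[0,0,0],"fingers":1},{"travel":[0.015,0,1],"rot":[0,0,0],"fingers":1}]' && python3 -m pendant '[{"travel":[0,0,0.06],"rot":[0,0,0],"fingers":1},{"travel":[0,0,0.12],"rot":[0,0,0],"fingers":1},{"travel":[0,0,0.12],"rot":[0,0,0],"fingers":-1},{"travel":[0,0,0.12],"rot":[0,0,0],"fingers":-1},{"travel":[0,0,0.12],"rot":[0,0,0],"fingers":-1},{"travel":[0,0,0.12],"rot":[0,0,0],"fingers":-1},{"travel":[0,0,0.12],"rot":[0,0,0],"fingers":-1},{"travel":[0,0,0.12],"rot":[0,0,0],"fingers":-1}]' 100
python3 go.py .494 -.257 .09 0.6 0
```

```text
clock: 3.5
tcp_pos: [0.4896, -0.2566, 0.0624]
orientation: [-0.002, 0.117, 0.993, 0.001]
wrist_force: [-0.6, 0.4, -0.5]
finger_gap: 0.0852
grip_force: 0.0
clock: 4.3
tcp_pos: [0.4925, -0.2577, 0.0522]
orientation: [0.001, 0.115, 0.993, -0.001]
wrist_force: [-2.0, 0.0, 5.6]
finger_gap: 0.0214
grip_force: 99.8
clock 4.3 tcp [ 0.4925 -0.2577  0.0522] travel [-0.011  0.008 -0.315] rot [-0.002  0.001 -0.23 ]
```

```bash
python3 -m pendant '[{"travel":[0,0,-0.05],"rot":[0,0,0],"fingers":-1},{"travel":[0,0,-0.15],"rot":[0,0,0],"fingers":-1},{"travel":[0,0,-0.25],"rot":[0,0,-0.03],"fingers":-1},{"travel":[0,0,-0.34],"rot":[0,0,-0.07],"fingers":-1},{"travel":[0,0,-0.40],"rot":[0,0,-0.12],"fingers":-1},{"travel":[0,0,-0.42],"rot":[0,0,-0.17],"fingers":-1},{"travel":[0,0,-0.42],"rot":[0,0,-0.21],"fingers":-1},{"travel":[0,0,-0.42],"rot":[0,0,-0.23],"fingers":-1},{"travel":[0,0,-0.42],"rot":[0,0,-0.23],"fingers":-1}]'
cat > meas.py <<'E'
from h import *
from go import TS
def meas(cams=("top","side"),save=None):
    """mast angle to vertical (roll sign about stand x) from each camera, with stand roll from the tool"""
    out=[]
    for c in cams:
        s=env.get_state(); im,d=env.read_camera(c); W,ok=world(c,d)
        S=Rq(s["orientation"])@TS; roll=np.arctan2(S[2,1],S[2,2]); h=s["tcp_pos"]+S@[.145,0,.035]
        yaw=np.arctan2(S[1,0],S[0,0]); D=(W-h)@np.array([[np.cos(yaw),-np.sin(yaw),0],[np.sin(yaw),np.cos(yaw),0],[0,0,1]])
        m=ok&(abs(D[...,0])<.022)&(D[...,2]>.14)&(D[...,2]<.265)&(abs(D[...,1])<.16)
        p=D[m]; th=-np.arctan2(p[:,1].mean(),p[:,2].mean()) if len(p)>20 else np.nan
        out.append((c,s["clock"],round(float(th),4),round(float(roll),4),len(p),np.round(p.mean(0),4).tolist()))
        if save: cv2.imwrite(f"pics/{save}_{c}.png",im)
    return out,s
if __name__=="__main__":
    o,s=meas(); [print(x) for x in o]
    S=Rq(s["orientation"])@TS
    print("tcp",s["tcp_pos"],"yaw",np.degrees(np.arctan2(S[1,0],S[0,0])),"pitch",-S[2,0],"F",s["wrist_force"],s["ft_torque"])
E
python3 meas.py; python3 meas.py
```

```text
clock: 5.2
tcp_pos: [0.4916, -0.2566, 0.1011]
orientation: [-0.0, -0.006, 1.0, 0.0]
wrist_force: [-0.1, -0.1, -7.7]
finger_gap: 0.0216
grip_force: 98.6
('top', 5.2, 0.2777, 0.0007, 245, [0.0003, -0.0577, 0.2024])
('side', 5.25, 0.277, 0.0006, 176, [-0.0027, -0.0558, 0.1961])
tcp [ 0.49163613 -0.25669444  0.10105805] yaw 0.6078222174266029 pitch 0.0008363373877947814 F [ 0.32936602 -0.78431347 -7.8085455 ] [ 0.02323662 -0.02036327  0.06472119]
('top', 5.3, 0.2769, 0.0005, 246, [0.0003, -0.0575, 0.2024])
('side', 5.35, 0.2739, 0.0004, 177, [-0.0029, -0.0551, 0.1961])
tcp [ 0.49178175 -0.25682329  0.10108239] yaw 0.610599999197758 pitch 0.0005488329447855267 F [-2.73849910e-01 -4.07578283e-03 -7.36978014e+00] [ 0.0379073   0.03794344 -0.00779248]
```

```bash
cat > ctl.py <<'E'
import json,sys,os
from meas import *
from scipy.optimize import least_squares
I0,MGL,K,C,ML=.00265,.2*9.81*.026,.040,.003,.0052; TAU=.035; DT=.005; W60=np.radians(60)
BIAS={"top":.022,"side":.024}
def f(X,A,cmd0,rows,T,rec=None):
    """X=[theta,v,b,s], A=[phi,y] actual; commands go linearly from cmd0 through rows (0.1 s each), then hold; T seconds"""
    th,v,b,s=X; A=np.array(A,float); pts=np.vstack([cmd0,*rows]) if len(rows) else np.array([cmd0]); r=ML/I0
    for i in range(int(round(T/DT))):
        t=(i+1)*DT/.1; j=min(int(t),len(pts)-1); c=pts[j]+(pts[min(j+1,len(pts)-1)]-pts[j])*(t-j if j<len(pts)-1 else 0)
        d=(c-A)/TAU*(1-np.exp(-DT/TAU))*TAU/DT; A=A+d*DT; yd=d[1]-.035*d[0]
        om=v+r*yd
        v+=DT*(s*MGL*np.sin(th)-K*(th-A[0]-b)-C*(om-d[0]))/(s*I0); om=v+r*yd; th+=DT*om
        if abs(th-A[0])>.30: th=A[0]+.30*np.sign(th-A[0]); v=d[0]-r*yd
        if rec is not None and (i+1)%20==0: rec.append((th,om,A[0]))
    return np.array([th,v,b,s]),A
def pred(S,rows,T):
    X=np.array(S["X"]); g=lambda x:f(x,S["A"],S["cmd"],rows,T)
    n,A=g(X); J=np.array([(g(X+e)[0]-n)/1e-4 for e in np.eye(4)*1e-4]).T
    P=J@np.array(S["P"])@J.T+np.diag([1e-5,4e-4,2e-6,1e-5])*max(T,.05)
    S["X"],S["P"],S["A"]=n.tolist(),P.tolist(),A.tolist()
    if rows: S["cmd"]=list(rows[-1])
def lat(s,Sm): return float(s["tcp_pos"]@(np.array([-np.sin(.0105),np.cos(.0105),0])))
def look(S,cams=("top","side")):
    for c in cams:
        st=env.get_state(); Sm=Rq(st["orientation"])@TS
        S["A"]=[float(np.arctan2(Sm[2,1],Sm[2,2])),lat(st,Sm)]
        o,_=meas((c,)); th=o[0][2]+BIAS[c]; n=o[0][4]
        if np.isfinite(th) and n>100:
            X=np.array(S["X"]);P=np.array(S["P"]);k=P[:,0]/(P[0,0]+.008**2); inn=th-X[0]
            X=X+k*inn; P=P-np.outer(k,P[0]); S["X"],S["P"]=X.tolist(),P.tolist()
        print(f"{c} t={st['clock']:.2f} meas={th:.3f} n={n} est={S['X'][0]:.3f} roll={S['A'][0]:.4f} cmd={S['cmd'][0]:.4f} lat={S['A'][1]:.4f}/{S['cmd'][1]:.4f}")
        pred(S,[],.05)
def plan(S,ys,N=14,guess=None,wf=3):
    c0=np.array(S["cmd"]); ys=np.r_[ys,[ys[-1]]*(N-len(ys))] if len(ys) else np.full(N,c0[1])
    def run(u):
        rec=[]; f(S["X"],S["A"],c0,[(a,b) for a,b in zip(u,ys)],.1*N+.1,rec); return np.array(rec)
    def cost(u):
        r=run(u); du=np.diff(np.r_[c0[0],u]); dd=np.diff(du)
        return np.r_[r[:,0]*1,r[-4:,0]*wf,r[-4:,1]*wf,du*1.0,dd*.7,u*.1]
    u=least_squares(cost,guess if guess is not None else np.full(N,c0[0]),bounds=(-.3,.3),diff_step=1e-3,max_nfev=25).x; r=run(u)
    x=np.array(S["X"]); print("est th %.3f v %.3f b %.3f s %.3f"%tuple(x),"sd",np.round(np.sqrt(np.diag(S["P"])),3))
    print("wx",np.round(-(u-c0[0])/W60,3).tolist()); print("th",np.round(r[:,0],3).tolist()); print("phi",np.round(u,3).tolist())
def load(): return json.load(open("S.json"))
def save(S): json.dump(S,open("S.json","w"))
def did(S,wx,ty):
    p,y=S["cmd"]; rows=[(p-W60*a,y+.12*b) for a,b in zip(wx,ty)]; pred(S,rows,.1*len(rows))
E
cat > init.py <<'E'
from ctl import *
s=env.get_state(); Sm=Rq(s["orientation"])@TS; a=[0.0,lat(s,Sm)]
S=dict(X=[.3,0,0,1],P=np.diag([1e-5,1e-5,.01**2,.06**2]).tolist(),A=a,cmd=a); save(S)
plan(S,[],16,guess=np.r_[np.linspace(-.03,-.2,6),np.linspace(-.15,0,10)])
E
time python3 init.py
```

```text
est th 0.300 v 0.000 b 0.000 s 1.000 sd [0.003 0.003 0.01  0.06 ]
wx [0.05, 0.035, 0.032, 0.046, 0.067, 0.084, 0.089, 0.076, 0.025, -0.085, -0.147, 0.017, 0.157, 0.087, 0.026, 0.008]
th [0.264, 0.216, 0.175, 0.141, 0.109, 0.073, 0.03, -0.022, -0.08, -0.135, -0.168, -0.092, -0.037, -0.023, -0.024, -0.026, -0.028]
phi [-0.052, -0.037, -0.034, -0.048, -0.071, -0.088, -0.093, -0.08, -0.027, 0.089, 0.154, -0.018, -0.164, -0.091, -0.028, -0.008]
real	0m3.313s
user	0m3.485s
sys	0m0.252s
```

```bash
sed -i 's/du\*1.0,dd\*.7/du*2.0,dd*2/; s/max_nfev=25/max_nfev=60/' ctl.py; sed -i 's/^plan.*//' init.py; python3 init.py; python3 - <<'E'
from ctl import *
for n,a in((6,-.09),(6,-.12),(7,-.14)):
    S=load(); wx=-np.linspace(a/n,a,n)/W60; did(S,wx,np.zeros(n)); print(n,a,np.round(wx,3),S["X"],S["A"]); plan(S,[],14)
E
```

```text
6 -0.09 [0.014 0.029 0.043 0.057 0.072 0.086] [0.2132172221147754, -0.19131170622157698, 0.0, 1.0] [-0.08511607463930089, -0.26201118000818197]
est th 0.213 v -0.191 b 0.000 s 1.000 sd [0.004 0.046 0.01  0.06 ]
wx [0.01, 0.005, -0.014, -0.038, -0.062, -0.082, -0.096, -0.103, -0.105, -0.102, -0.097, -0.092, -0.088, -0.087]
th [0.193, 0.166, 0.136, 0.104, 0.074, 0.048, 0.028, 0.014, 0.005, 0.0, -0.002, -0.002, -0.002, -0.002, -0.002]
phi [-0.101, -0.095, -0.076, -0.05, -0.025, -0.004, 0.01, 0.018, 0.02, 0.017, 0.011, 0.006, 0.003, 0.001]
6 -0.12 [0.019 0.038 0.057 0.076 0.095 0.115] [0.17627317393878816, -0.32857722782960735, 0.0, 1.0] [-0.11348809951906784, -0.26201118000818197]
est th 0.176 v -0.329 b 0.000 s 1.000 sd [0.01  0.073 0.01  0.06 ]
wx [-0.036, -0.07, -0.099, -0.12, -0.134, -0.14, -0.139, -0.134, -0.127, -0.12, -0.115, -0.113, -0.114, -0.115]
th [0.14, 0.102, 0.068, 0.04, 0.019, 0.006, -0.002, -0.005, -0.005, -0.003, -0.002, -0.002, -0.001, -0.001, -0.001]
phi [-0.082, -0.047, -0.016, 0.006, 0.02, 0.026, 0.026, 0.021, 0.013, 0.006, -0.0, -0.001, -0.0, 0.0]
7 -0.14 [0.019 0.038 0.057 0.076 0.095 0.115 0.134] [0.13961045613489428, -0.4324013001561799, 0.0, 1.0] [-0.13348809929878944, -0.26201118000818197]
est th 0.140 v -0.432 b 0.000 s 1.000 sd [0.018 0.097 0.01  0.06 ]
wx [-0.073, -0.129, -0.166, -0.184, -0.188, -0.182, -0.17, -0.155, -0.141, -0.13, -0.125, -0.127, -0.131, -0.133]
th [0.091, 0.045, 0.009, -0.014, -0.026, -0.029, -0.026, -0.02, -0.012, -0.006, -0.003, -0.001, -0.001, -0.001, -0.001]
phi [-0.064, -0.004, 0.034, 0.053, 0.057, 0.05, 0.038, 0.022, 0.008, -0.004, -0.01, -0.007, -0.003, -0.0]
```

```bash
cat > step.py <<'E'
# usage: step.py 'wx list' ['ty list'] ['planned y shift from command, m'] : bookkeeping after a typed move, look, suggest
from ctl import *
S=load(); wx=json.loads(sys.argv[1]); ty=json.loads(sys.argv[2]) if len(sys.argv)>2 else [0]*len(wx)
did(S,wx,ty); look(S,("top","top") if "tt" in sys.argv else ("top","side")); save(S)
ys=json.loads(sys.argv[3]) if len(sys.argv)>3 else []
plan(S,np.array(ys)+S["cmd"][1] if len(ys) else [])
s=env.get_state(); Sm=Rq(s["orientation"])@TS; print("tcp",np.round(s["tcp_pos"],4),"yaw %.2f pitch %.3f"%(np.degrees(np.arctan2(Sm[1,0],Sm[0,0])),-Sm[2,0]))
E
python3 -m pendant '[{"travel":[0,0,0],"rot":[0.014,0,0],"fingers":-1},{"travel":[0,0,0],"rot":[0.029,0,0],"fingers":-1},{"travel":[0,0,0],"rot":[0.043,0,0],"fingers":-1},{"travel":[0,0,0],"rot":[0.057,0,0],"fingers":-1},{"travel":[0,0,0],"rot":[0.072,0,0],"fingers":-1},{"travel":[0,0,0],"rot":[0.086,0,0],"fingers":-1}]' >/dev/null; python3 step.py '[0.014,0.029,0.043,0.057,0.072,0.086]'
```

```text
top t=6.00 meas=0.195 n=243 est=0.209 roll=-0.0912 cmd=-0.0901 lat=-0.2619/-0.2620
side t=6.05 meas=0.180 n=186 est=0.192 roll=-0.0914 cmd=-0.0901 lat=-0.2616/-0.2620
est th 0.176 v -0.326 b -0.007 s 0.922 sd [0.007 0.056 0.01  0.052]
wx [-0.038, -0.048, -0.044, -0.035, -0.026, -0.016, -0.014, -0.048, -0.148, -0.124, -0.034, -0.031, -0.071, -0.095]
th [0.139, 0.104, 0.07, 0.033, -0.008, -0.056, -0.113, -0.18, -0.248, -0.208, -0.157, -0.129, -0.121, -0.118, -0.117]
phi [-0.051, -0.04, -0.044, -0.053, -0.063, -0.073, -0.075, -0.04, 0.065, 0.04, -0.055, -0.057, -0.016, 0.01]
tcp [ 0.4919 -0.2564  0.1013] yaw 0.68 pitch -0.000
```

```bash
python3 - <<'E'
s=open("ctl.py").read()
s=s.replace("TAU=.035","TAU=.015")
a=s.index("    u=least_squares(cost,guess"); b=s.index("; r=run(u)",a)
s=s[:a]+'''    e=np.exp(-np.arange(N)/3); q=np.arange(N)*np.exp(-np.arange(N)/2.5)
    G=[c0[0]*e+h*q for h in(-.04,-.02,0,.02,.04)]
    u=min((least_squares(cost,np.clip(g,-.29,.29),bounds=(-.3,.3),diff_step=1e-3,x_scale=.05,max_nfev=30) for g in G),key=lambda z:z.cost).x'''+s[b:]
s=s.replace("diff_step=1e-3,x_scale=.05","jac=jac")
s=s.replace("    e=np.exp(-np","    jac=lambda u:np.array([(cost(u+h)-cost(u-h))/2e-4 for h in np.eye(N)*1e-4]).T\n    e=np.exp(-np")
open("ctl.py","w").write(s)
E
time python3 -c "
from ctl import *
plan(load(),[])"
```

```text
est th 0.176 v -0.326 b -0.007 s 0.922 sd [0.007 0.056 0.01  0.052]
wx [-0.025, -0.051, -0.076, -0.095, -0.109, -0.115, -0.116, -0.112, -0.106, -0.099, -0.093, -0.092, -0.092, -0.093]
th [0.14, 0.103, 0.07, 0.042, 0.021, 0.007, -0.001, -0.004, -0.004, -0.003, -0.002, -0.001, -0.001, -0.001, -0.001]
phi [-0.064, -0.037, -0.011, 0.01, 0.024, 0.031, 0.031, 0.028, 0.021, 0.014, 0.008, 0.006, 0.007, 0.007]
real	0m10.214s
user	0m10.785s
sys	0m0.119s
```

```bash
python3 -m pendant '[{"travel":[0,0,0],"rot":[-0.025,0,0],"fingers":-1},{"travel":[0,0,0],"rot":[-0.051,0,0],"fingers":-1},{"travel":[0,0,0],"rot":[-0.076,0,0],"fingers":-1}]' >/dev/null; python3 step.py '[-0.025,-0.051,-0.076]'
```

```text
top t=6.40 meas=0.070 n=250 est=0.070 roll=-0.0088 cmd=-0.0105 lat=-0.2627/-0.2620
side t=6.45 meas=0.045 n=187 est=0.050 roll=-0.0083 cmd=-0.0105 lat=-0.2635/-0.2620
est th 0.038 v -0.300 b -0.009 s 0.916 sd [0.007 0.03  0.008 0.035]
wx [-0.028, -0.047, -0.055, -0.054, -0.049, -0.04, -0.031, -0.023, -0.017, -0.013, -0.012, -0.014, -0.016, -0.018]
th [0.009, -0.012, -0.024, -0.028, -0.027, -0.023, -0.017, -0.011, -0.006, -0.002, -0.0, 0.0, 0.0, 0.0, 0.0]
phi [0.019, 0.038, 0.047, 0.046, 0.04, 0.032, 0.022, 0.014, 0.008, 0.004, 0.002, 0.004, 0.007, 0.008]
tcp [ 0.4921 -0.2584  0.1012] yaw 0.53 pitch -0.000
```

```bash
python3 -m pendant '[{"travel":[0,0,0],"rot":[-0.028,0,0],"fingers":-1},{"travel":[0,0,0],"rot":[-0.047,0,0],"fingers":-1},{"travel":[0,0,0],"rot":[-0.055,0,0],"fingers":-1}]' >/dev/null; python3 step.py '[-0.028,-0.047,-0.055]'
```

```text
top t=6.80 meas=0.018 n=248 est=0.011 roll=0.0479 cmd=0.0471 lat=-0.2628/-0.2620
side t=6.85 meas=0.007 n=190 est=0.011 roll=0.0479 cmd=0.0471 lat=-0.2628/-0.2620
est th 0.016 v 0.090 b 0.002 s 0.891 sd [0.007 0.038 0.006 0.031]
wx [0.037, 0.062, 0.074, 0.075, 0.07, 0.063, 0.055, 0.048, 0.043, 0.04, 0.04, 0.042, 0.045, 0.046]
th [0.028, 0.038, 0.041, 0.04, 0.034, 0.026, 0.018, 0.011, 0.006, 0.002, 0.0, -0.0, -0.0, -0.0, -0.0]
phi [0.008, -0.018, -0.03, -0.032, -0.027, -0.019, -0.01, -0.003, 0.002, 0.005, 0.005, 0.003, 0.0, -0.001]
tcp [ 0.492  -0.2575  0.1012] yaw 0.61 pitch 0.000
```

```bash
python3 -m pendant '[{"travel":[0,0,0],"rot":[0.037,0,0],"fingers":-1},{"travel":[0,0,0],"rot":[0.062,0,0],"fingers":-1},{"travel":[0,0,0],"rot":[0.074,0,0],"fingers":-1},{"travel":[0,0,0],"rot":[0.075,0,0],"fingers":-1}]' >/dev/null; python3 step.py '[0.037,0.062,0.074,0.075]'
```

```text
top t=7.30 meas=0.055 n=250 est=0.053 roll=-0.0314 cmd=-0.0314 lat=-0.2614/-0.2620
side t=7.35 meas=0.046 n=184 est=0.048 roll=-0.0313 cmd=-0.0314 lat=-0.2616/-0.2620
est th 0.046 v -0.046 b 0.004 s 0.880 sd [0.007 0.021 0.003 0.021]
wx [-0.004, -0.01, -0.017, -0.023, -0.028, -0.03, -0.032, -0.031, -0.03, -0.028, -0.027, -0.026, -0.026, -0.026]
th [0.039, 0.032, 0.023, 0.016, 0.009, 0.004, 0.001, -0.0, -0.001, -0.001, -0.001, -0.0, -0.0, -0.0, -0.0]
phi [-0.027, -0.021, -0.014, -0.008, -0.003, 0.001, 0.002, 0.002, 0.0, -0.002, -0.003, -0.004, -0.004, -0.004]
tcp [ 0.4921 -0.2567  0.1014] yaw 0.67 pitch -0.000
```

```bash
python3 -m pendant '[{"travel":[0,0,0],"rot":[-0.004,0,0],"fingers":-1},{"travel":[0,0,0],"rot":[-0.010,0,0],"fingers":-1},{"travel":[0,0,0],"rot":[-0.017,0,0],"fingers":-1},{"travel":[0,0,0],"rot":[-0.023,0,0],"fingers":-1},{"travel":[0,0,0],"rot":[-0.028,0,0],"fingers":-1},{"travel":[0,0,0],"rot":[-0.030,0,0],"fingers":-1}]' >/dev/null; python3 step.py '[-0.004,-0.01,-0.017,-0.023,-0.028,-0.030]'
```

```text
top t=8.00 meas=0.011 n=251 est=0.010 roll=0.0001 cmd=0.0000 lat=-0.2624/-0.2620
side t=8.05 meas=-0.001 n=184 est=0.004 roll=0.0001 cmd=0.0000 lat=-0.2624/-0.2620
est th 0.003 v -0.028 b 0.004 s 0.881 sd [0.006 0.021 0.002 0.019]
wx [0.0, 0.0, 0.001, 0.002, 0.002, 0.003, 0.003, 0.004, 0.004, 0.004, 0.004, 0.004, 0.004, 0.004]
th [0.001, -0.0, -0.001, -0.001, -0.001, -0.001, -0.001, -0.0, -0.0, -0.0, 0.0, 0.0, 0.0, 0.0, 0.0]
phi [-0.0, -0.0, -0.001, -0.002, -0.002, -0.003, -0.003, -0.004, -0.004, -0.004, -0.004, -0.004, -0.004, -0.004]
tcp [ 0.492  -0.2572  0.1013] yaw 0.63 pitch 0.000
```

```bash
python3 -m pendant '[{"travel":[0,0,0],"rot":[0,0,0],"fingers":-1},{"travel":[0,0,0],"rot":[0,0,0],"fingers":-1},{"travel":[0,0,0],"rot":[0.001,0,0],"fingers":-1},{"travel":[0,0,0],"rot":[0.002,0,0],"fingers":-1},{"travel":[0,0,0],"rot":[0.002,0,0],"fingers":-1},{"travel":[0,0,0],"rot":[0.003,0,0],"fingers":-1},{"travel":[0,0,0],"rot":[0.003,0,0],"fingers":-1}]' >/dev/null; python3 step.py '[0,0,0.001,0.002,0.002,0.003,0.003]'
```

```text
top t=8.80 meas=-0.011 n=250 est=-0.010 roll=-0.0032 cmd=-0.0031 lat=-0.2621/-0.2620
side t=8.85 meas=-0.027 n=187 est=-0.019 roll=-0.0032 cmd=-0.0031 lat=-0.2621/-0.2620
est th -0.020 v -0.027 b 0.003 s 0.887 sd [0.006 0.021 0.002 0.018]
wx [-0.009, -0.013, -0.014, -0.011, -0.008, -0.004, -0.001, 0.001, 0.002, 0.002, 0.002, 0.001, -0.0, -0.0]
th [-0.022, -0.023, -0.021, -0.018, -0.014, -0.01, -0.006, -0.003, -0.001, -0.0, 0.0, 0.0, 0.0, 0.0, 0.0]
phi [0.006, 0.011, 0.011, 0.009, 0.005, 0.001, -0.002, -0.004, -0.005, -0.005, -0.005, -0.004, -0.003, -0.003]
tcp [ 0.492  -0.257   0.1013] yaw 0.64 pitch -0.000
```

```bash
python3 -m pendant '[{"travel":[0,0,0],"rot":[-0.009,0,0],"fingers":-1},{"travel":[0,0,0],"rot":[-0.013,0,0],"fingers":-1},{"travel":[0,0,0],"rot":[-0.014,0,0],"fingers":-1},{"travel":[0,0,0],"rot":[-0.011,0,0],"fingers":-1},{"travel":[0,0,0],"rot":[-0.008,0,0],"fingers":-1},{"travel":[0,0,0],"rot":[-0.004,0,0],"fingers":-1}]' >/dev/null; python3 step.py '[-0.009,-0.013,-0.014,-0.011,-0.008,-0.004]' '[0,0,0,0,0,0]' '[0.003,0.009,0.018,0.028,0.038,0.048,0.058,0.068,0.078,0.088,0.098,0.108,0.118,0.128]'
```

```text
top t=9.50 meas=-0.016 n=252 est=-0.015 roll=0.0007 cmd=0.0010 lat=-0.2621/-0.2620
side t=9.55 meas=-0.027 n=187 est=-0.021 roll=0.0006 cmd=0.0010 lat=-0.2620/-0.2620
est th -0.020 v 0.015 b 0.002 s 0.891 sd [0.006 0.02  0.002 0.017]
wx [0.012, 0.02, 0.024, 0.023, 0.02, 0.016, 0.011, 0.006, 0.003, 0.001, 0.002, 0.006, 0.002, -0.042]
th [-0.014, -0.006, 0.002, 0.008, 0.01, 0.01, 0.008, 0.006, 0.004, 0.003, 0.002, 0.002, 0.001, 0.001, -0.004]
phi [-0.012, -0.02, -0.024, -0.023, -0.02, -0.015, -0.01, -0.005, -0.002, -0.0, -0.001, -0.005, -0.001, 0.045]
tcp [ 0.492  -0.2568  0.1013] yaw 0.66 pitch -0.000
```

```bash
python3 -m pendant '[{"travel":[0.01,0.025,0],"rot":[0.012,0,0],"fingers":-1},{"travel":[0.03,0.075,0],"rot":[0.020,0,0],"fingers":-1},{"travel":[0.06,0.15,0],"rot":[0.024,0,0],"fingers":-1},{"travel":[0.09,0.233,0],"rot":[0.023,0,0],"fingers":-1},{"travel":[0.12,0.317,0],"rot":[0.020,0,0],"fingers":-1},{"travel":[0.15,0.4,0],"rot":[0.016,0,0],"fingers":-1},{"travel":[0.18,0.483,0],"rot":[0.011,0,0],"fingers":-1}]' >/dev/null; python3 step.py '[0.012,0.02,0.024,0.023,0.020,0.016,0.011]' '[0.025,0.075,0.15,0.233,0.317,0.4,0.483]' '[0.009,0.018,0.028,0.038,0.048,0.058,0.068,0.078,0.088,0.098,0.108,0.118,0.128,0.138]'
```

```text
top t=10.30 meas=0.001 n=236 est=0.002 roll=-0.0102 cmd=-0.0105 lat=-0.2032/-0.2041
side t=10.35 meas=-0.018 n=197 est=-0.014 roll=-0.0079 cmd=-0.0105 lat=-0.2015/-0.2041
est th -0.030 v -0.216 b 0.001 s 0.892 sd [0.006 0.021 0.002 0.017]
wx [-0.017, -0.026, -0.028, -0.025, -0.021, -0.015, -0.011, -0.007, -0.005, -0.004, -0.003, -0.002, -0.007, -0.053]
th [-0.037, -0.038, -0.035, -0.03, -0.023, -0.016, -0.01, -0.005, -0.001, 0.001, 0.002, 0.002, 0.001, 0.001, -0.004]
phi [0.007, 0.017, 0.019, 0.016, 0.011, 0.006, 0.001, -0.003, -0.005, -0.006, -0.007, -0.009, -0.003, 0.045]
tcp [ 0.4687 -0.1976  0.1013] yaw 0.71 pitch 0.001
```

```bash
python3 -m pendant '[{"travel":[0.03,0.075,0],"rot":[-0.017,0,0],"fingers":-1},{"travel":[0.06,0.15,0],"rot":[-0.026,0,0],"fingers":-1},{"travel":[0.09,0.233,0],"rot":[-0.028,0,0],"fingers":-1},{"travel":[0.12,0.317,0],"rot":[-0.025,0,0],"fingers":-1},{"travel":[0.15,0.4,0],"rot":[-0.021,0,0],"fingers":-1},{"travel":[0.18,0.483,0],"rot":[-0.015,0,0],"fingers":-1},{"travel":[0.2,0.567,0],"rot":[-0.011,0,0],"fingers":-1}]' >/dev/null; python3 step.py '[-0.017,-0.026,-0.028,-0.025,-0.021,-0.015,-0.011]' '[0.075,0.15,0.233,0.317,0.4,0.483,0.567]' '[0.009,0.018,0.028,0.038,0.048,0.058,0.068,0.078,0.088,0.098,0.108,0.118,0.128,0.138]'
```

```text
top t=11.10 meas=-0.012 n=234 est=-0.012 roll=0.0006 cmd=0.0010 lat=-0.1351/-0.1360
side t=11.15 meas=-0.030 n=204 est=-0.025 roll=0.0026 cmd=0.0010 lat=-0.1333/-0.1360
est th -0.037 v -0.130 b 0.001 s 0.893 sd [0.006 0.021 0.002 0.017]
wx [-0.005, -0.006, -0.005, -0.002, 0.0, 0.003, 0.004, 0.004, 0.004, 0.004, 0.005, 0.008, 0.003, -0.043]
th [-0.035, -0.03, -0.024, -0.017, -0.012, -0.007, -0.003, -0.001, 0.001, 0.002, 0.002, 0.002, 0.001, 0.001, -0.004]
phi [0.006, 0.008, 0.006, 0.004, 0.001, -0.002, -0.003, -0.004, -0.004, -0.004, -0.004, -0.007, -0.002, 0.046]
tcp [ 0.444  -0.1296  0.1005] yaw 0.75 pitch 0.001
```

```bash
python3 -m pendant '[{"travel":[0.02,0.075,0],"rot":[-0.005,0,0],"fingers":-1},{"travel":[0.04,0.15,0],"rot":[-0.006,0,0],"fingers":-1},{"travel":[0.06,0.233,0],"rot":[-0.005,0,0],"fingers":-1},{"travel":[0.08,0.317,0],"rot":[-0.002,0,0],"fingers":-1},{"travel":[0.1,0.4,0],"rot":[0,0,0],"fingers":-1},{"travel":[0.12,0.483,0],"rot":[0.003,0,0],"fingers":-1},{"travel":[0.14,0.567,0],"rot":[0.004,0,0],"fingers":-1}]' >/dev/null; python3 step.py '[-0.005,-0.006,-0.005,-0.002,0,0.003,0.004]' '[0.075,0.15,0.233,0.317,0.4,0.483,0.567]' '[0.009,0.018,0.028,0.038,0.048,0.058,0.068,0.078,0.088,0.098,0.108,0.118,0.128,0.138]'
```

```text
top t=11.90 meas=-0.006 n=225 est=-0.006 roll=-0.0034 cmd=-0.0031 lat=-0.0672/-0.0680
side t=11.95 meas=-0.028 n=211 est=-0.022 roll=-0.0014 cmd=-0.0031 lat=-0.0656/-0.0680
est th -0.035 v -0.164 b 0.000 s 0.894 sd [0.006 0.021 0.002 0.017]
wx [-0.01, -0.015, -0.015, -0.012, -0.009, -0.005, -0.002, -0.001, 0.0, 0.001, 0.002, 0.004, -0.002, -0.047]
th [-0.036, -0.034, -0.029, -0.023, -0.017, -0.011, -0.006, -0.003, -0.0, 0.002, 0.002, 0.002, 0.001, 0.001, -0.004]
phi [0.007, 0.012, 0.012, 0.01, 0.006, 0.002, -0.001, -0.003, -0.003, -0.004, -0.005, -0.007, -0.001, 0.046]
tcp [ 0.4266 -0.0621  0.1006] yaw 0.74 pitch 0.001
```

```bash
python3 -m pendant '[{"travel":[0.02,0.075,0],"rot":[-0.010,0,0],"fingers":-1},{"travel":[0.04,0.15,0],"rot":[-0.015,0,0],"fingers":-1},{"travel":[0.06,0.233,0],"rot":[-0.015,0,0],"fingers":-1},{"travel":[0.08,0.317,0],"rot":[-0.012,0,0],"fingers":-1},{"travel":[0.1,0.4,0],"rot":[-0.009,0,0],"fingers":-1},{"travel":[0.12,0.483,0],"rot":[-0.005,0,0],"fingers":-1},{"travel":[0.12,0.567,0],"rot":[-0.002,0,0],"fingers":-1}]' >/dev/null; python3 step.py '[-0.010,-0.015,-0.015,-0.012,-0.009,-0.005,-0.002]' '[0.075,0.15,0.233,0.317,0.4,0.483,0.567]' '[0.009,0.018,0.028,0.038,0.047,0.055,0.062,0.071,0.079,0.087,0.095,0.102,0.108,0.113]'
```

```text
top t=12.70 meas=-0.004 n=219 est=-0.004 roll=-0.0013 cmd=-0.0010 lat=0.0009/0.0001
side t=12.75 meas=-0.028 n=227 est=-0.021 roll=0.0003 cmd=-0.0010 lat=0.0023/0.0001
est th -0.032 v -0.147 b -0.000 s 0.894 sd [0.006 0.021 0.002 0.017]
wx [-0.008, -0.012, -0.012, -0.01, -0.007, -0.004, -0.002, -0.001, -0.0, -0.001, -0.002, -0.005, -0.009, -0.029]
th [-0.032, -0.029, -0.023, -0.016, -0.01, -0.007, -0.006, -0.002, -0.0, 0.001, 0.002, 0.002, 0.001, 0.0, -0.002]
phi [0.007, 0.011, 0.011, 0.009, 0.006, 0.003, 0.001, -0.001, -0.001, -0.0, 0.001, 0.004, 0.009, 0.029]
tcp [0.412  0.0057 0.1005] yaw 0.76 pitch 0.000
```

```bash
python3 -m pendant '[{"travel":[0,0.075,0],"rot":[-0.008,0,0],"fingers":-1},{"travel":[0,0.15,0],"rot":[-0.012,0,0],"fingers":-1},{"travel":[0,0.233,0],"rot":[-0.012,0,0],"fingers":-1},{"travel":[0,0.317,0],"rot":[-0.010,0,0],"fingers":-1},{"travel":[0,0.392,0],"rot":[-0.007,0,0],"fingers":-1},{"travel":[0,0.458,0],"rot":[-0.004,0,0],"fingers":-1},{"travel":[0,0.517,0],"rot":[-0.002,0,0],"fingers":-1}]' >/dev/null; python3 step.py '[-0.008,-0.012,-0.012,-0.010,-0.007,-0.004,-0.002]' '[0.075,0.15,0.233,0.317,0.392,0.458,0.517]' '[0.008,0.016,0.024,0.032,0.039,0.045,0.050,0.054,0.057,0.058,0.058,0.058,0.058,0.058]'
```

```text
top t=13.50 meas=-0.001 n=220 est=-0.002 roll=0.0007 cmd=0.0010 lat=0.0627/0.0621
side t=13.55 meas=-0.023 n=240 est=-0.016 roll=0.0018 cmd=0.0010 lat=0.0636/0.0621
est th -0.025 v -0.120 b -0.000 s 0.894 sd [0.006 0.021 0.002 0.018]
wx [-0.004, -0.007, -0.008, -0.008, -0.008, -0.008, -0.008, -0.009, -0.009, -0.008, -0.006, -0.004, -0.001, 0.0]
th [-0.024, -0.02, -0.015, -0.01, -0.006, -0.003, -0.0, 0.001, 0.003, 0.002, 0.0, 0.0, 0.0, 0.0, 0.0]
phi [0.006, 0.008, 0.009, 0.01, 0.01, 0.01, 0.01, 0.01, 0.01, 0.009, 0.008, 0.005, 0.002, 0.001]
tcp [0.4115 0.0672 0.1004] yaw 0.73 pitch 0.000
```

```bash
python3 -m pendant '[{"travel":[0,0.067,0],"rot":[-0.004,0,0],"fingers":-1},{"travel":[0,0.133,0],"rot":[-0.007,0,0],"fingers":-1},{"travel":[0,0.2,0],"rot":[-0.008,0,0],"fingers":-1},{"travel":[0,0.267,0],"rot":[-0.008,0,0],"fingers":-1},{"travel":[0,0.325,0],"rot":[-0.008,0,0],"fingers":-1},{"travel":[0,0.375,0],"rot":[-0.008,0,0],"fingers":-1},{"travel":[0,0.417,0],"rot":[-0.008,0,0],"fingers":-1},{"travel":[0,0.45,0],"rot":[-0.009,0,0],"fingers":-1},{"travel":[0,0.475,0],"rot":[-0.009,0,0],"fingers":-1},{"travel":[0,0.483,0],"rot":[-0.008,0,0],"fingers":-1}]' >/dev/null; python3 step.py '[-0.004,-0.007,-0.008,-0.008,-0.008,-0.008,-0.008,-0.009,-0.009,-0.008]' '[0.067,0.133,0.2,0.267,0.325,0.375,0.417,0.45,0.475,0.483]'
python3 - <<'E'
from h import *
im,d=env.read_camera("top"); cv2.imwrite("pics/t2.png",cv2.resize(im[120:330,160:400],None,fx=3,fy=2.8,interpolation=cv2.INTER_CUBIC))
E
python3 - <<'E'
from ctl import *
S=load(); pred(S,[],.05); save(S); plan(S,[])
E
```

```text
top t=14.60 meas=-0.006 n=221 est=-0.005 roll=0.0093 cmd=0.0094 lat=0.1201/0.1201
side t=14.65 meas=-0.027 n=258 est=-0.017 roll=0.0092 cmd=0.0094 lat=0.1200/0.1201
est th -0.019 v -0.035 b -0.001 s 0.894 sd [0.006 0.023 0.002 0.018]
wx [-0.005, -0.007, -0.006, -0.003, 0.001, 0.005, 0.008, 0.01, 0.01, 0.01, 0.01, 0.009, 0.008, 0.008]
th [-0.022, -0.022, -0.02, -0.016, -0.012, -0.008, -0.005, -0.003, -0.001, -0.0, 0.0, 0.0, 0.0, 0.0, 0.0]
phi [0.015, 0.017, 0.016, 0.012, 0.008, 0.004, 0.001, -0.001, -0.002, -0.001, -0.001, 0.0, 0.001, 0.001]
tcp [0.4109 0.1242 0.1005] yaw 0.65 pitch -0.000
est th -0.021 v -0.028 b -0.001 s 0.894 sd [0.007 0.023 0.002 0.018]
wx [-0.005, -0.007, -0.005, -0.002, 0.002, 0.005, 0.008, 0.01, 0.011, 0.01, 0.01, 0.009, 0.008, 0.008]
th [-0.023, -0.022, -0.02, -0.016, -0.012, -0.008, -0.005, -0.002, -0.001, -0.0, 0.0, 0.0, 0.0, 0.0, 0.0]
phi [0.015, 0.017, 0.015, 0.012, 0.008, 0.004, 0.001, -0.001, -0.002, -0.001, -0.001, 0.0, 0.001, 0.001]
```

View pics/t2.png

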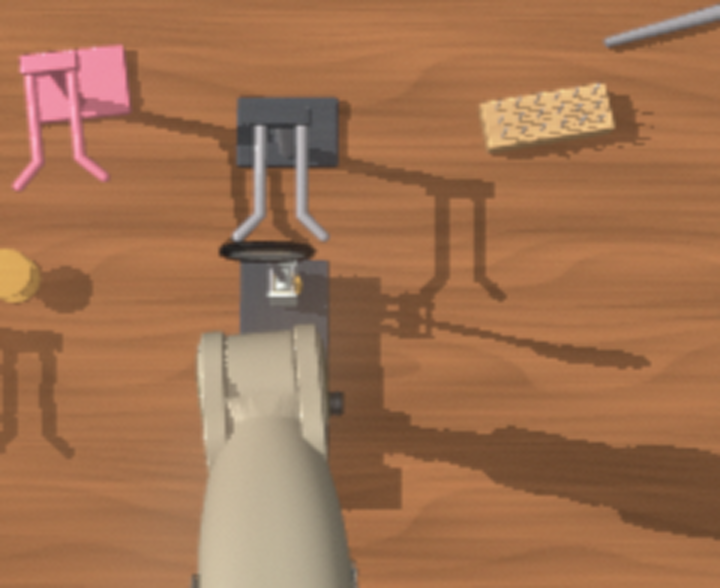

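The crop shows the yoke at (283,280), in line with the prong midline at x≈281. The lens at (266,250) is about 4–7 mm to the left, which matches a lean of about 0.02 rad plus parallax. I'll slide it in along the prongs.

```bash
python3 -m pendant '[{"travel":[-0.03,0,0],"rot":[-0.005,0,0],"fingers":-1},{"travel":[-0.1,0,0],"rot":[-0.007,0,0],"fingers":-1},{"travel":[-0.19,0,0],"rot":[-0.005,0,0],"fingers":-1},{"travel":[-0.29,0,0],"rot":[-0.002,0,0],"fingers":-1},{"travel":[-0.39,0,0],"rot":[0.002,0,0],"fingers":-1},{"travel":[-0.48,0,0],"rot":[0.005,0,0],"fingers":-1},{"travel":[-0.56,0,0],"rot":[0.008,0,0],"fingers":-1}]' >/dev/null; python3 step.py '[-0.005,-0.007,-0.005,-0.002,0.002,0.005,0.008]'
```

```text
top t=15.45 meas=-0.003 n=247 est=-0.003 roll=0.0007 cmd=0.0010 lat=0.1199/0.1201
side t=15.50 meas=-0.018 n=267 est=-0.010 roll=0.0007 cmd=0.0010 lat=0.1200/0.1201
est th -0.009 v 0.012 b -0.002 s 0.894 sd [0.006 0.021 0.002 0.018]
wx [-0.002, -0.003, -0.002, -0.002, -0.001, -0.001, -0.0, 0.0, 0.0, 0.0, -0.0, -0.0, -0.0, -0.001]
th [-0.008, -0.007, -0.005, -0.004, -0.003, -0.002, -0.001, -0.001, -0.0, -0.0, 0.0, 0.0, 0.0, 0.0, 0.0]
phi [0.003, 0.004, 0.004, 0.003, 0.002, 0.002, 0.001, 0.001, 0.001, 0.001, 0.001, 0.001, 0.002, 0.002]
tcp [0.4802 0.125  0.1005] yaw 0.64 pitch -0.001
```

```bash
python3 -m pendant '[{"travel":[-0.05,0,0],"rot":[-0.002,0,0],"fingers":-1},{"travel":[-0.11,0,0],"rot":[-0.003,0,0],"fingers":-1},{"travel":[-0.16,0,0.02],"rot":[-0.002,0,0],"fingers":-1},{"travel":[-0.18,0,0.06],"rot":[-0.002,0,0],"fingers":-1},{"travel":[-0.18,0,0.1],"rot":[-0.001,0,0],"fingers":-1},{"travel":[-0.18,0,0.14],"rot":[-0.001,0,0],"fingers":-1},{"travel":[-0.18,0,0.17],"rot":[0,0,0],"fingers":-1}]' >/dev/null; python3 step.py '[-0.002,-0.003,-0.002,-0.002,-0.001,-0.001,0]'
```

```text
top t=16.25 meas=0.010 n=247 est=0.009 roll=0.0008 cmd=0.0010 lat=0.1199/0.1201
side t=16.30 meas=-0.007 n=265 est=0.001 roll=0.0007 cmd=0.0010 lat=0.1199/0.1201
est th 0.002 v 0.005 b -0.002 s 0.893 sd [0.006 0.021 0.002 0.018]
wx [0.001, 0.001, 0.001, 0.001, 0.0, -0.0, -0.0, -0.001, -0.001, -0.001, -0.001, -0.001, -0.001, -0.001]
th [0.003, 0.003, 0.003, 0.002, 0.002, 0.001, 0.001, 0.0, 0.0, 0.0, -0.0, -0.0, -0.0, -0.0, -0.0]
phi [0.0, -0.0, -0.0, 0.0, 0.001, 0.001, 0.002, 0.002, 0.002, 0.002, 0.002, 0.002, 0.002, 0.002]
tcp [0.4988 0.1252 0.0792] yaw 0.65 pitch 0.002
```

```bash
python3 -m pendant '[{"travel":[-0.01,0,0.03],"rot":[0.001,0,0],"fingers":-1},{"travel":[-0.025,0,0.07],"rot":[0.001,0,0],"fingers":-1},{"travel":[-0.025,0,0.11],"rot":[0.001,0,0],"fingers":-1},{"travel":[-0.025,0,0.15],"rot":[0.001,0,0],"fingers":-1},{"travel":[-0.025,0,0.18],"rot":[0.001,0,0],"fingers":-1},{"travel":[-0.025,0,0.2],"rot":[0.001,0,0],"fingers":-1},{"travel":[-0.025,0,0.212],"rot":[0.001,0,0],"fingers":-1},{"travel":[-0.025,0,0.22],"rot":[0.001,0,0],"fingers":-1},{"travel":[-0.025,0,0.226],"rot":[0.001,0,0],"fingers":-1}]'; python3 meas.py
```

```text
clock: 17.25
tcp_pos: [0.5028, 0.1253, 0.053]
orientation: [0.0, -0.006, 1.0, -0.0]
wrist_force: [-0.5, -0.7, -8.3]
finger_gap: 0.0215
grip_force: 99.7
('top', 17.25, -0.0062, -0.0001, 235, [0.0009, 0.0013, 0.2134])
('side', 17.3, -0.0242, -0.0001, 254, [-0.0031, 0.005, 0.2055])
tcp [0.50280215 0.1252603  0.05294173] yaw 0.6427105047736755 pitch -0.00017207023899128675 F [-0.22960088  0.38964706 -8.93346071] [0.02342281 0.07657287 0.02337139]
```

```bash
python3 -m pendant '[{"travel":[0,0,0.004],"rot":[0,0,0],"fingers":-1},{"travel":[0,0,0.008],"rot":[0,0,0],"fingers":-1},{"travel":[0,0,0.012],"rot":[0,0,0],"fingers":-1},{"travel":[0,0,0.012],"rot":[0,0,0],"fingers":-1}]'
```

```text
clock: 17.75
tcp_pos: [0.5029, 0.1254, 0.0522]
orientation: [0.0, -0.006, 1.0, 0.0]
wrist_force: [-1.9, 0.5, 0.1]
finger_gap: 0.0213
grip_force: 100.8
```

Its weight is on the bench now (wrist force about 0). Releasing and backing straight up.

```bash
python3 -m pendant '[{"travel":[0,0,0],"rot":[0,0,0],"fingers":0},{"travel":[0,0,0],"rot":[0,0,0],"fingers":1},{"travel":[0,0,0],"rot":[0,0,0],"fingers":1},{"travel":[0,0,0],"rot":[0,0,0],"fingers":1},{"travel":[0,0,0],"rot":[0,0,0],"fingers":1},{"travel":[0,0,0],"rot":[0,0,0],"fingers":1}]' 20 && python3 -m pendant '[{"travel":[0,0,-0.1],"rot":[0,0,0],"fingers":1},{"travel":[0,0,-0.3],"rot":[0,0,0],"fingers":1},{"travel":[0.05,0,-0.5],"rot":[0,0,0],"fingers":1},{"travel":[0.2,0,-0.7],"rot":[0,0,0],"fingers":1},{"travel":[0.4,0,-0.9],"rot":[0,0,0],"fingers":1},{"travel":[0.6,0,-1],"rot":[0,0,0],"fingers":1},{"travel":[0.6,0,-1],"rot":[0,0,0],"fingers":1},{"travel":[0.6,0,-1],"rot":[0,0,0],"fingers":1},{"travel":[0.6,0,-1],"rot":[0,0,0],"fingers":1},{"travel":[0.6,0,-1],"rot":[0,0,0],"fingers":1}]'
python3 - <<'E'
from h import *
def ang():
    o=[]
    for c in("top","side"):
        s=env.get_state(); im,d=env.read_camera(c); W,ok=world(c,d); cv2.imwrite(f"pics/end_{c}.png",im)
        h=np.array([.6475,.1269,.085]); D=W-h
        p=D[ok&(abs(D[...,0])<.022)&(D[...,2]>.14)&(D[...,2]<.265)&(abs(D[...,1])<.1)]; o.append((c,s["clock"],len(p),round(-np.arctan2(p[:,1].mean(),p[:,2].mean()),4)))
        B=W[ok&(W[...,2]>.007)&(W[...,2]<.018)&(abs(W[...,0]-.54)<.16)&(abs(W[...,1]-.125)<.06)]; o.append(np.round([B[:,1].min(),B[:,1].max(),np.median(B[:,2])],3))
    return o
print(ang()); print(ang())
E
```

```text
clock: 18.35
tcp_pos: [0.5028, 0.1252, 0.0516]
orientation: [0.0, -0.006, 1.0, -0.0]
wrist_force: [0.4, -0.2, -0.5]
finger_gap: 0.0852
grip_force: 0.0
clock: 19.35
tcp_pos: [0.4311, 0.1244, 0.171]
orientation: [-0.0, -0.005, 1.0, -0.0]
wrist_force: [-0.2, -0.7, -0.1]
finger_gap: 0.0854
grip_force: 0.0
[('top', 19.35, 232, np.float64(-0.0158)), array([0.065, 0.182, 0.012]), ('side', 19.4, 256, np.float64(-0.032)), array([0.068, 0.184, 0.012])]
[('top', 19.45, 232, np.float64(-0.0178)), array([0.066, 0.185, 0.012]), ('side', 19.5, 259, np.float64(-0.0345)), array([0.073, 0.18 , 0.012])]
```

```bash
W='[{"travel":[0,0,0],"rot":[0,0,0],"fingers":1},{"travel":[0,0,0],"rot":[0,0,0],"fingers":1},{"travel":[0,0,0],"rot":[0,0,0],"fingers":1},{"travel":[0,0,0],"rot":[0,0,0],"fingers":1},{"travel":[0,0,0],"rot":[0,0,0],"fingers":1},{"travel":[0,0,0],"rot":[0,0,0],"fingers":1},{"travel":[0,0,0],"rot":[0,0,0],"fingers":1},{"travel":[0,0,0],"rot":[0,0,0],"fingers":1},{"travel":[0,0,0],"rot":[0,0,0],"fingers":1},{"travel":[0,0,0],"rot":[0,0,0],"fingers":1}]'
cat > m2.py <<'E'
from h import *
for c in("top","side"):
    s=env.get_state(); im,d=env.read_camera(c); W,ok=world(c,d); D=W-[.6475,.1269,.085]; cv2.imwrite(f"pics/end_{c}.png",im)
    p=D[ok&(abs(D[...,0])<.022)&(D[...,2]>.14)&(D[...,2]<.265)&(abs(D[...,1])<.1)]; print(c,s["clock"],len(p),-np.arctan2(p[:,1].mean(),p[:,2].mean()))
t=cv2.imread("pics/end_top.png")[130:290,180:360]; u=cv2.imread("pics/end_side.png")[170:330,180:360]
cv2.imwrite("pics/end.png",cv2.resize(np.hstack([t,u]),None,fx=2.2,fy=2.2,interpolation=cv2.INTER_CUBIC))
E
true; python3 -m pendant '[{"travel":[0,0,0],"rot":[0,0,0],"fingers":1},{"travel":[0,0,0],"rot":[0,0,0],"fingers":1},{"travel":[0,0,0],"rot":[0,0,0],"fingers":1},{"travel":[0,0,0],"rot":[0,0,0],"fingers":1},{"travel":[0,0,0],"rot":[0,0,0],"fingers":1},{"travel":[0,0,0],"rot":[0,0,0],"fingers":1},{"travel":[0,0,0],"rot":[0,0,0],"fingers":1},{"travel":[0,0,0],"rot":[0,0,0],"fingers":1},{"travel":[0,0,0],"rot":[0,0,0],"fingers":1},{"travel":[0,0,0],"rot":[0,0,0],"fingers":1}]' >/dev/null; python3 m2.py;  python3 -m pendant '[{"travel":[0,0,0],"rot":[0,0,0],"fingers":1},{"travel":[0,0,0],"rot":[0,0,0],"fingers":1},{"travel":[0,0,0],"rot":[0,0,0],"fingers":1},{"travel":[0,0,0],"rot":[0,0,0],"fingers":1},{"travel":[0,0,0],"rot":[0,0,0],"fingers":1},{"travel":[0,0,0],"rot":[0,0,0],"fingers":1},{"travel":[0,0,0],"rot":[0,0,0],"fingers":1},{"travel":[0,0,0],"rot":[0,0,0],"fingers":1},{"travel":[0,0,0],"rot":[0,0,0],"fingers":1},{"travel":[0,0,0],"rot":[0,0,0],"fingers":1}]' >/dev/null; python3 m2.py
```

```text
top 20.55 232 -0.058668242727574864
side 20.6 258 -0.08158225906142752
top 21.65 228 -0.0948208362038935
side 21.7 258 -0.11325046405219538
```

```bash
python3 -m pendant '[{"travel":[0,0,0],"rot":[0,0,0],"fingers":1},{"travel":[0,0,0],"rot":[0,0,0],"fingers":1},{"travel":[0,0,0],"rot":[0,0,0],"fingers":1},{"travel":[0,0,0],"rot":[0,0,0],"fingers":1},{"travel":[0,0,0],"rot":[0,0,0],"fingers":1},{"travel":[0,0,0],"rot":[0,0,0],"fingers":1},{"travel":[0,0,0],"rot":[0,0,0],"fingers":1},{"travel":[0,0,0],"rot":[0,0,0],"fingers":1},{"travel":[0,0,0],"rot":[0,0,0],"fingers":1},{"travel":[0,0,0],"rot":[0,0,0],"fingers":1}]' >/dev/null; python3 m2.py;  python3 -m pendant '[{"travel":[0,0,0],"rot":[0,0,0],"fingers":1},{"travel":[0,0,0],"rot":[0,0,0],"fingers":1},{"travel":[0,0,0],"rot":[0,0,0],"fingers":1},{"travel":[0,0,0],"rot":[0,0,0],"fingers":1},{"travel":[0,0,0],"rot":[0,0,0],"fingers":1},{"travel":[0,0,0],"rot":[0,0,0],"fingers":1},{"travel":[0,0,0],"rot":[0,0,0],"fingers":1},{"travel":[0,0,0],"rot":[0,0,0],"fingers":1},{"travel":[0,0,0],"rot":[0,0,0],"fingers":1},{"travel":[0,0,0],"rot":[0,0,0],"fingers":1}]' >/dev/null; python3 m2.py
```

```text
top 22.75 232 -0.0951230107484843
side 22.8 257 -0.11422789703504978
top 23.85 228 -0.0945075811762709
side 23.9 254 -0.11617162698887779
```

View pics/end.png

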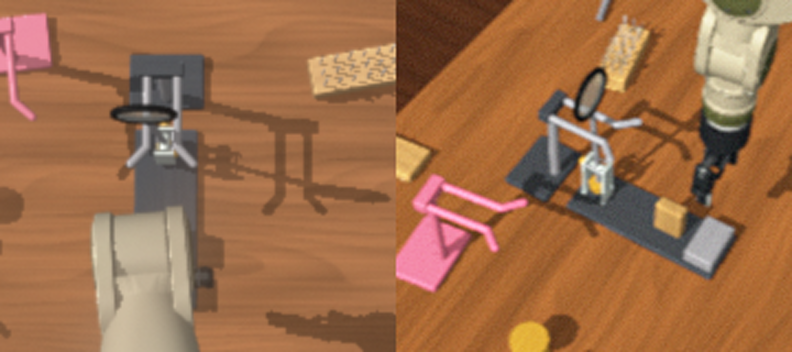

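The mast is leaning still against the left prong, with its hinge (165,140) between the prongs. The angle hasn't changed over the last 2 s, the stand lies flat and the gripper is clear. Handing in.

```bash
python3 -c "
from workcell import env
print(env.hand_in())"
```

```text
the job is handed in; nothing more can be done
None
```

I handed the job in at about 24 s: after about 3 s balanced near its place, the stand was carried to the grey fork and set down flat, and the mast is at rest between the prongs, about 0.1 rad from vertical; the hand-in returned no verdict.

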